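# Stand up the heatsink and shut the roll-top

### The arm

A 6-joint arm with a two-finger parallel gripper is mounted at the origin on the work surface. World frame = base frame: x ahead of the robot, y to its left, z up, the work surface at z = 0. Lengths are in m, angles in rad, forces in N, time in s.
With the tool pointing down it reaches from about 0.4 to 0.825 m from the base axis. Payload 7 kg.
Tool frame: the origin (TCP) lies at the very end of the fingers, on their centre line; the grasp point (between the pads) lies arm.grip_point_offset behind it (arm.grip_point_offset is the distance from the TCP to the grasp point, in m); z points along the fingers, y is the line along which they close (so a half turn about z gives the same grasp; the last joint's range is limited). The gripper opens to 88 mm and grips with 3 to 60 N. Pads are 19 mm wide; open, the fingers measure 130 mm over their backs; the gripper's body (78 mm by 193 mm) begins 47 mm behind the grasp point.
Start: joints at [-0.935, 0.359, 0.012, 0, -1.224, -0.288], TCP at [0.23, -0.635, 0.227] pointing down, gripper open.
Joint ranges: [-3.07, 3.07], [-1.43, 2.12], [-1.02, 1.25], [-3.03, 1.67], [-3.05, -0], [-3.03, 3.03]. Speed limits (rad/s): [2.39, 2.39, 3.01, 3.14, 3.14, 3.14].

### API

Orientations are given as [roll, pitch, yaw] about the fixed x, y, z axes, in that order (R = Rz(yaw) Ry(pitch) Rx(roll)).
In Python, from station import arm gives the robot as it stands.
- The arm moves only by the shell command python3 -m crank 'ROWS' [OPENING] [FORCE]. ROWS is JSON, a list of rows, each an object of numbers: "dx", "dy", "dz": the shift along the tool's x, y, z in cm; "wx", "wy", "wz": the turn, a rotation vector about the tool's x, y, z in degrees. A call has exactly 10 rows; each row is the pose to reach, as a shift and turn from the pose commanded when the call began, along the tool's axes at that moment; what a row does not reach only later rows make up. A row lasts 1/8 s, in which the tool goes at most 62.5 mm and 10.7 degrees, less where a joint would pass 70% of its speed; a pose out of reach is approached as far as the arm can. A call with a gripper value outside its range is refused whole. OPENING is the finger opening in cm, from 0 to 8.76, set as the call begins (- or left out, the last holds). The fingers move at their own pace and stop on an object; FORCE is the grip in N (left out, the last holds). Time passes only in rows, so rows that repeat a pose let the fingers close, or fill a call up. It gives the time, the measured TCP pose, the force, the opening and the grip force at its end, in the units of the state.
- arm.get_state(): the state, without advancing time (a new reading comes with each control period).
- arm.grab_frame(name): name is "side" or "top" or "wrist"; returns the picture (400x640x3 uint8, red, green, blue); there is no depth.
- arm.calibration(name): a dict with "fx", "fy", "cx", "cy" (pixels), "world_from_camera" (4x4, takes a point from camera to world coordinates). Camera axes: x right, y down, z forward; pixel columns grow to the right and rows downward; lengths in m; the calibration is good to about 2 mm. A picture is of the moment at which its call begins: read the wrist's pose just before it. calibration takes no time and is no camera call; for the wrist camera it gives the pose at the moment of the call.
- arm.job_done(): hands the job in; it is judged then, once.
Trained networks look in the newest picture that a camera, given by its name, has taken for a name from the list of things; names that differ only in an ending like _2 or _b are one class to them, and where a whole thing is asked for, a point or a joint stands for the part that bears it (a point fixed in the world has none). Each returns a list of dicts, best first, with "confidence" (0 to 1); they miss things now and then, are a little off and sometimes report something else, mostly with a low value. They report only what shows in the picture. A call takes as long as a camera call.
- arm.find_in(camera, query): "centre" ([x, y, z] in m, in world coordinates, good to about 4 mm: the middle of the surface that is visible of it).
- arm.masks_of(camera, query): "pixels" (400x640 bool, what is visible of it).
- arm.mark_of(camera, query): "centre" ([x, y, z] in m, in world coordinates, good to about 4 mm: a listed point, or the origin of a listed thing).
The state is a dict: "t": time; "q": joint angles; "qd": joint speeds; "joint_efforts": joint torques, N m; "eef_pos": TCP position; "ee_rot": TCP orientation; "force": force on the tool from outside, world axes, zero at the start; "moment": the same for the moment, N m; "width": finger opening in m; "gripper_force": force on a finger pad.
Only numpy, scipy, OpenCV 4.12 (cv2) and the standard library are available. Lean on these libraries where they do the work, as an engineer would, in place of code of your own. Each camera call takes 0.05 s, during which the arm holds its last target. There are 200 camera calls.

### The job

The L-shaped aluminium heatsink in the roll-top compartment is lying on its long leg and sticks out over the front edge, so the slatted cover cannot come down. Tip it up about its corner, keeping that corner on the slate, until it stands flat on its short leg, then roll the cover fully shut over it. Leave the other parts in the compartment where they are, and do not knock over the glass tube.

Things in the scene. Friction and masses are not known exactly. Their poses are not given: they have to be found in the camera images.
- case: Fixed walnut compartment, place and yaw vary. Base 340 (x) x 330 (y) x 50 mm; origin: centre of its underside on the desk; z up, y points to the front, where the cover comes down. Rear half (y below +15 mm) roofed by a fixed slatted hood, radius 154 to 164 mm about point pivot, 300 mm long. Ends open but for curved brass rails 8 mm thick at x = +-163 mm, radius 176 mm.
- pivot (a point): Point on the line about which the cover turns; the line is parallel to the case's x axis. It lies 50 mm straight above the case's origin, level with the slate shelf (the base's flat top, 50 mm above the desk, which ends 165 mm in front of this point).
- cover (a joint): Angle (rad) of the slatted walnut cover, a 300 mm long quarter shell, radius 170 to 182 mm about the pivot line. 0 = fully shut, its lower edge 6 degrees below slate level just in front of the shelf; grows to 1.75 as it rolls up and back over the hood. Starts at 1.5 to 1.7. It stays where it is left and needs about 2 to 6 N at the handle.
- handle (a point): Centre of the cover's handle, a round steel bar 12 mm thick, 140 mm long, parallel to the case's x axis, on a post at each end. It lies 220 mm from the pivot line with 32 mm free between bar and cover, at (15 degrees + cover angle) from the case's y direction, measured upward. The point turns with the cover.
- heatsink: Loose L-shaped aluminium heatsink, 0.18 to 0.35 kg, 50 mm wide (x), legs 10 mm thick. Origin: middle of the outer corner edge. y along the long leg (105 mm, outer face in z = 0); z along the short leg (75 mm, outer face in y = 0). Starts lying on the long leg, y towards the case's front within 0.12 rad, z up. Wanted: y up, z towards the case's rear, origin still on the slate.
- long_end (a point): Middle of the free end face of the heatsink's long leg (0, 105, 5 mm in its frame). Five fins 14 mm high stand on that leg's inner face, y = 18 to 62 mm; beyond is bare 10 mm plate, its parallel side faces 50 mm apart. Gripped lightly there (about 5 N) it turns between the pads; gripped hard it turns only with the tool. At the start it overhangs the shelf by 35 to 55 mm.
- tube: Loose smoked-glass rectifier tube with a black base, standing upright on the slate at the +x end, 43 mm diameter, 100 mm high; origin at the centre of its underside. Leave alone.
- bushing: Loose white ceramic feedthrough bushing standing on the slate at the -x end, 48 mm diameter, 70 mm high; origin at the centre of its underside. Leave alone.
- crystal: Loose brass frequency crystal can lying on the slate near the front at the -x end, 50 x 30 x 14 mm with two pins; origin at the centre of its underside. Leave alone.
- puller: Loose steel knob puller lying on the slate near the front at the +x end, 50 mm wide, 95 mm long, 14 mm high; origin near its middle on the underside. Leave alone.

How it is judged:
On the way, in this order (a step that is already met when the one before it is completed fails the run):
1. the heatsink stands on its short leg on the slate (angle between heatsink's own y axis and vertical below 0.1 rad and height (world z) of heatsink below 0.058 m), for 0.2 s.
2. the cover is rolled shut (value of joint cover below 0.06 rad), for 0.2 s.
At the end, for the whole second after the job is handed in: The heatsink stands at rest on its short leg on the slate inside the compartment, its long leg upright within 0.1 rad, and the cover is shut to within 0.06 rad (all of step 1 and height (world z) of heatsink above 0.042 m and y of heatsink in the frame of case between -0.08 and 0.165 m and x of heatsink in the frame of case between -0.145 and 0.145 m and linear speed of heatsink below 0.02 m/s and value of joint cover below 0.06 rad); the robot touches nothing.
It fails at once if the heatsink's corner is lifted more than 30 mm off the slate, or falls off it (height (world z) of heatsink above 0.08 m or height (world z) of heatsink below 0.03 m).
It fails at once if the glass tube is knocked over (angle between tube's own z axis and vertical above 0.5 rad).
It fails at once if another part in the compartment is shifted more than 30 mm (distance of any of tube, bushing, crystal, puller from where it was at the start of the episode above 0.03 m).
It also fails if it takes over 64 s, if anything falls off the work surface, if the arm or the gripper's body presses on something with over 40 N, if the wrist force passes 120 N, or if a joint passes its speed limit or range.

## Working session

There is one attempt and no reset: what is moved stays moved. The work goes in short steps, Python scripts to look and compute and a shell command to move; the robot and the scene stay as the last step left them, time stands still between calls to the robot, and variables do not carry over. Pictures are saved under pics/ and viewed, at most 10 in all, crops included, and the job is handed in when it is done.

```bash
ls; mkdir -p pics
python3 - <<'E'
from station import arm
import cv2,numpy as np
np.set_printoptions(precision=4,suppress=True)
s=arm.get_state();print(s['t'],s['eef_pos'],s['ee_rot'],s['width'],arm.grip_point_offset)
for c in['side','top']:
    im=arm.grab_frame(c);cv2.imwrite(f'pics/{c}0.png',im[:,:,::-1])
    K=arm.calibration(c);print(c,K['fx'],K['cx'],K['cy']);print(np.array(K['world_from_camera']))
    for n in['case','pivot','handle','heatsink','long_end','tube','bushing','crystal','puller']:
        r=arm.mark_of(c,n)
        print(n,[(np.round(x['centre'],4).tolist(),round(x['confidence'],2)) for x in r[:2]])
print(arm.get_state()['t'])
E
```

```text
pics
0.0 [ 0.2299 -0.6341  0.2256] [ 3.1399 -0.0001 -2.7939] 0.08791447688241452 0.0188
side 479.318846140336 315.94932950676514 208.41184611728917
[[-0.6977  0.6846 -0.211   0.7117]
 [ 0.7163  0.6636 -0.2157  0.147 ]
 [-0.0076 -0.3016 -0.9534  0.7127]
 [ 0.      0.      0.      1.    ]]
case [([0.5626, -0.1033, -0.0011], 0.77)]
pivot [([0.5595, -0.0977, 0.052], 0.86)]
handle [([0.5685, -0.1468, 0.2672], 0.63)]
heatsink [([0.5418, -0.0023, 0.0458], 0.69)]
long_end [([0.5359, 0.0976, 0.0635], 0.96), ([0.4316, 0.0077, 0.0506], 0.15)]
tube [([0.6708, -0.112, 0.0507], 0.93)]
bushing [([0.4606, -0.1083, 0.0487], 0.93)]
crystal [([0.4305, 0.0057, 0.0497], 0.82)]
puller [([0.6616, -0.0045, 0.0454], 0.71)]
top 443.1399191425672 313.21102652501486 197.89267867734634
[[-0.0065 -0.9951  0.0985  0.5056]
 [-0.9999  0.0051 -0.0146  0.0066]
 [ 0.0141 -0.0986 -0.995   0.7976]
 [ 0.      0.      0.      1.    ]]
case [([0.5626, -0.1027, -0.0006], 0.63), ([0.5561, -0.0994, 0.0534], 0.41)]
pivot []
handle [([0.5613, -0.1488, 0.263], 0.87), ([0.5387, -0.0047, 0.0489], 0.61)]
heatsink []
long_end [([0.5371, 0.1049, 0.0539], 0.68)]
tube [([0.5418, -0.0027, 0.0476], 0.42)]
bushing [([0.4661, -0.1087, 0.0501], 0.82)]
crystal [([0.4308, 0.008, 0.0473], 0.98)]
puller [([0.667, -0.0082, 0.0486], 0.56)]
1.0
```

View pics/side0.png

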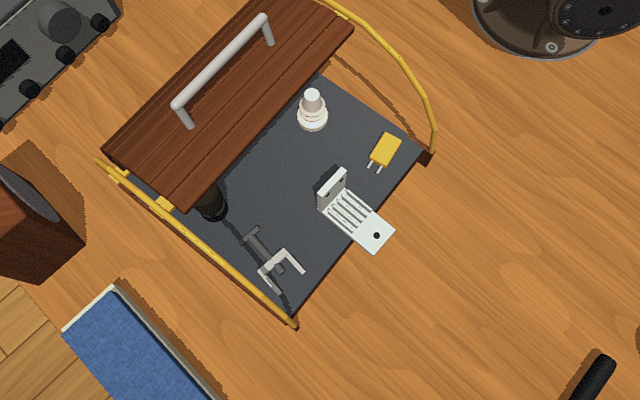

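View pics/top0.png

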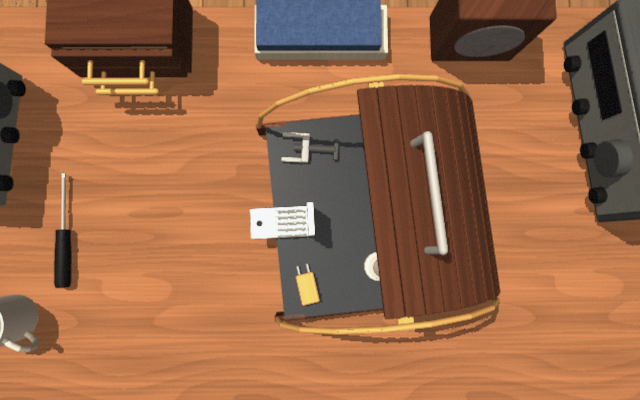

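The side picture shows the heatsink at about (330–390, 170–250), overhanging the front edge. The cover is up, with the handle bar from (178,105) to (265,18). The top picture agrees: plate end at (252,222), corner at (313,220), shelf front edge from about (270,130) to (286,315). The networks' marks match both pictures.

```bash
cat > h.py <<'E'
from station import arm
import numpy as np
from scipy.spatial.transform import Rotation as Ro
np.set_printoptions(precision=3,suppress=True)
def ray(c,uv,z):
    K=arm.calibration(c);T=np.array(K['world_from_camera'])
    d=T[:3,:3]@[(uv[0]-K['cx'])/K['fx'],(uv[1]-K['cy'])/K['fy'],1]
    return T[:3,3]+d*(z-T[2,3])/d[2]
def rows(wps,start=None):
    """wps: list of (tcp xyz, R). prints rows relative to start (or current) pose"""
    s=arm.get_state();p,R=(np.array(s['eef_pos']),Ro.from_euler('xyz',s['ee_rot'])) if start is None else start
    for x,Rt in wps:
        d=R.inv().apply(np.array(x)-p)*100;w=np.degrees((R.inv()*Rt).as_rotvec())
        print('{"dx":%.1f,"dy":%.1f,"dz":%.1f,"wx":%.1f,"wy":%.1f,"wz":%.1f}'%(*d,*w))
def down(yaw): return Ro.from_euler('xyz',[np.pi,0,yaw])
E
python3 - <<'E'
from h import *
import cv2
for a in[(270,130),(286,315)]: print('edge',ray('top',a,.05))
for a in[(428,137),(442,250)]: print('handle top',ray('top',a,.265))
for a in[(178,105),(265,18)]: print('handle side',ray('side',a,.265))
for c in['side','top']:
    arm.grab_frame(c)
    for n in['heatsink','handle']:
        r=arm.masks_of(c,n)
        for m in r[:1]:
            b=cv2.minAreaRect(np.argwhere(m['pixels'])[:,::-1].astype(np.float32))
            z=.06 if n=='heatsink' else .268
            print(c,n,m['confidence'],np.array([ray(c,q,z) for q in cv2.boxPoints(b)])[:,:2].tolist())
print('plate end', ray('top',(251,209),.06),ray('top',(251,239),.06),ray('top',(313,204),.06),ray('side',(395,232),.06),ray('side',(374,254),.06))
print('go')
yaw=-1.526
rows([((.24,-.60,.37),down(-2.794)),((.30,-.45,.37),down(-2.4)),((.54,.09,.37),down(yaw)),((.537,.09,.10),down(yaw))])
E
```

```text
edge [0.697 0.069 0.05 ]
edge [0.386 0.042 0.05 ]
handle top [ 0.633 -0.143  0.265]
handle top [ 0.495 -0.155  0.265]
handle side [ 0.632 -0.138  0.265]
handle side [ 0.492 -0.152  0.265]
side heatsink 0.9 [[0.5671117657738952, -0.018750868446737873], [0.49482348888072414, -0.019848233069431703], [0.5024616756314997, 0.10456741049586443], [0.5717298655807307, 0.10299200866472435]]
side handle 0.89 [[0.7233297777518107, -0.15744559728151925], [0.4213907094265764, -0.20216367967889348], [0.43287170671205333, -0.06407234829769928], [0.7181939516763313, -0.03876719587644348]]
top heatsink 0.92 [[0.5668845924401282, 0.1027618230994239], [0.572357879115815, -0.005565465016794625], [0.5171656398094943, -0.008249953272508572], [0.5118892656990524, 0.09929805388680382]]
top handle 0.79 [[0.6936544057327518, -0.05253964093187015], [0.7129871546992935, -0.2001773077680648], [0.4300763179899665, -0.2237534490924633], [0.4136887476888296, -0.08327897639645153]]
plate end [0.561 0.1   0.06 ] [0.511 0.099 0.06 ] [ 0.568 -0.004  0.06 ] [0.515 0.103 0.06 ] [0.559 0.103 0.06 ]
go
{"dx":-2.1,"dy":2.9,"dz":-14.3,"wx":-0.0,"wy":-0.0,"wz":0.0}
{"dx":-12.9,"dy":15.0,"dz":-14.3,"wx":-0.0,"wy":-0.0,"wz":-22.6}
{"dx":-53.8,"dy":57.6,"dz":-14.3,"wx":-0.0,"wy":-0.0,"wz":-72.6}
{"dx":-53.6,"dy":57.7,"dz":12.7,"wx":-0.0,"wy":-0.0,"wz":-72.6}
```

```bash
python3 -m crank '[{"dz":-6},{"dz":-11},{"dx":-2,"dy":2,"dz":-14.5},{"dx":-6,"dy":6.5,"dz":-14.5,"wz":-8},{"dx":-10,"dy":10.5,"dz":-14.5,"wz":-14},{"dx":-14,"dy":15,"dz":-14.5,"wz":-20},{"dx":-18,"dy":19,"dz":-14.5,"wz":-26},{"dx":-22,"dy":23.5,"dz":-14.5,"wz":-32},{"dx":-26,"dy":28,"dz":-14.5,"wz":-38},{"dx":-30,"dy":32,"dz":-14.5,"wz":-44}]' 8.7
python3 - <<'E'
from h import *
yaw=-1.524
rows([((.538,.088,.37),down(yaw)),((.538,.088,.10),down(yaw)),((.538,.088,.037),down(yaw))])
print(arm.get_state()['q'])
E
```

```text
{"dx":-53.6,"dy":57.4,"dz":-14.3,"wx":-0.0,"wy":-0.0,"wz":-72.8}
{"dx":-53.6,"dy":57.4,"dz":12.7,"wx":-0.0,"wy":-0.0,"wz":-72.8}
{"dx":-53.6,"dy":57.4,"dz":19.0,"wx":-0.0,"wy":-0.0,"wz":-72.8}
[-0.935  0.359  0.012  0.    -1.224 -0.288]$[0]: bad value
```

```bash
python3 -m crank '[{"dx":0,"dy":0,"dz":-6,"wx":0,"wy":0,"wz":0},{"dx":0,"dy":0,"dz":-11,"wx":0,"wy":0,"wz":0},{"dx":-2,"dy":2,"dz":-14.5,"wx":0,"wy":0,"wz":0},{"dx":-6,"dy":6.5,"dz":-14.5,"wx":0,"wy":0,"wz":-8},{"dx":-10,"dy":10.5,"dz":-14.5,"wx":0,"wy":0,"wz":-14},{"dx":-14,"dy":15,"dz":-14.5,"wx":0,"wy":0,"wz":-20},{"dx":-18,"dy":19,"dz":-14.5,"wx":0,"wy":0,"wz":-26},{"dx":-22,"dy":23.5,"dz":-14.5,"wx":0,"wy":0,"wz":-32},{"dx":-26,"dy":28,"dz":-14.5,"wx":0,"wy":0,"wz":-38},{"dx":-30,"dy":32,"dz":-14.5,"wx":0,"wy":0,"wz":-44}]' 8.7
python3 - <<'E'
from h import *
yaw=-1.524
rows([((.538,.088,.37),down(yaw)),((.538,.088,.10),down(yaw)),((.538,.088,.037),down(yaw))])
print(arm.get_state()['q'])
E
```

```text
t: 2.55
eef_pos: [0.4032, -0.2296, 0.3721]
ee_rot: [-3.14, 0.001, -2.022]
force: [0.9, -0.3, 0.0]
width: 0.0872
gripper_force: 0.0
{"dx":-34.5,"dy":1.7,"dz":0.2,"wx":-0.1,"wy":0.0,"wz":-28.5}
{"dx":-34.4,"dy":1.8,"dz":27.2,"wx":-0.1,"wy":0.0,"wz":-28.5}
{"dx":-34.4,"dy":1.8,"dz":33.5,"wx":-0.1,"wy":0.0,"wz":-28.5}
[-0.092 -0.065 -0.171  0.    -1.464 -0.36 ]
```

```bash
python3 -m crank '[{"dx":-5.8,"dy":0.3,"dz":0,"wx":0,"wy":0,"wz":-5},{"dx":-11.6,"dy":0.6,"dz":0,"wx":0,"wy":0,"wz":-10},{"dx":-17.4,"dy":0.9,"dz":0,"wx":0,"wy":0,"wz":-15},{"dx":-23.2,"dy":1.2,"dz":0,"wx":0,"wy":0,"wz":-20},{"dx":-29,"dy":1.5,"dz":0,"wx":0,"wy":0,"wz":-25},{"dx":-34.4,"dy":1.8,"dz":2,"wx":0,"wy":0,"wz":-28.5},{"dx":-34.4,"dy":1.8,"dz":8,"wx":0,"wy":0,"wz":-28.5},{"dx":-34.4,"dy":1.8,"dz":14,"wx":0,"wy":0,"wz":-28.5},{"dx":-34.4,"dy":1.8,"dz":19,"wx":0,"wy":0,"wz":-28.5},{"dx":-34.4,"dy":1.8,"dz":22,"wx":0,"wy":0,"wz":-28.5}]'
python3 - <<'E'
from h import *
import cv2
cv2.imwrite('pics/w1.png',arm.grab_frame('wrist')[:,:,::-1])
for n in['heatsink','long_end']: print(n,[(np.round(x['centre'],4),round(x['confidence'],2)) for x in arm.mark_of('wrist',n)[:2]])
yaw=-1.524
rows([((.538,.088,.037),down(yaw))])
E
```

```text
t: 3.8
eef_pos: [0.5368, 0.085, 0.1491]
ee_rot: [3.139, -0.001, -1.529]
force: [0.6, -0.1, -0.1]
width: 0.0871
gripper_force: 0.0
heatsink [(array([ 0.539, -0.004,  0.048]), 0.94)]
long_end [(array([0.534, 0.103, 0.055]), 0.66)]
{"dx":-0.3,"dy":-0.1,"dz":11.4,"wx":0.1,"wy":-0.1,"wz":-0.3}
```

View pics/w1.png

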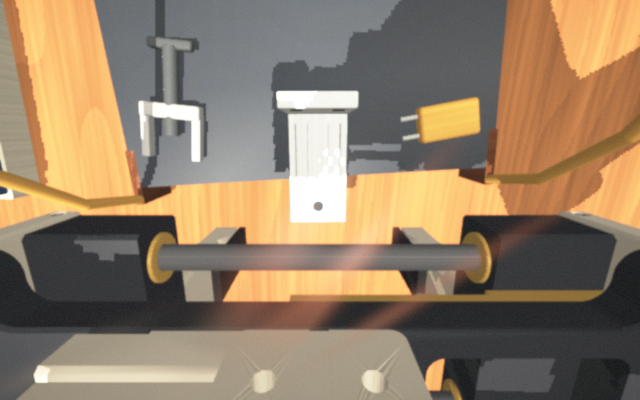

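The wrist picture shows the plate (290–347, 90–222) centred between the open fingers, and its marks agree with the other cameras. Next I go down and grip lightly.

```bash
python3 -m crank '[{"dx":-0.4,"dy":0,"dz":4,"wx":0,"wy":0,"wz":0},{"dx":-0.4,"dy":0,"dz":7,"wx":0,"wy":0,"wz":0},{"dx":-0.4,"dy":0,"dz":9.5,"wx":0,"wy":0,"wz":0},{"dx":-0.4,"dy":0,"dz":11,"wx":0,"wy":0,"wz":0},{"dx":-0.4,"dy":0,"dz":11.3,"wx":0,"wy":0,"wz":0},{"dx":-0.4,"dy":0,"dz":11.3,"wx":0,"wy":0,"wz":0},{"dx":-0.4,"dy":0,"dz":11.3,"wx":0,"wy":0,"wz":0},{"dx":-0.4,"dy":0,"dz":11.3,"wx":0,"wy":0,"wz":0},{"dx":-0.4,"dy":0,"dz":11.3,"wx":0,"wy":0,"wz":0},{"dx":-0.4,"dy":0,"dz":11.3,"wx":0,"wy":0,"wz":0}]'
python3 -m crank '[{"dx":0,"dy":0,"dz":0,"wx":0,"wy":0,"wz":0},{"dx":0,"dy":0,"dz":0,"wx":0,"wy":0,"wz":0},{"dx":0,"dy":0,"dz":0,"wx":0,"wy":0,"wz":0},{"dx":0,"dy":0,"dz":0,"wx":0,"wy":0,"wz":0},{"dx":0,"dy":0,"dz":0,"wx":0,"wy":0,"wz":0},{"dx":0,"dy":0,"dz":0,"wx":0,"wy":0,"wz":0},{"dx":0,"dy":0,"dz":0,"wx":0,"wy":0,"wz":0},{"dx":0,"dy":0,"dz":0,"wx":0,"wy":0,"wz":0},{"dx":0,"dy":0,"dz":0,"wx":0,"wy":0,"wz":0},{"dx":0,"dy":0,"dz":0,"wx":0,"wy":0,"wz":0}]' 4 5
python3 - <<'E'
from h import *
s=arm.get_state();p=np.array(s['eef_pos']);print(p,s['force'],s['width'],s['gripper_force'])
R=Ro.from_euler('xyz',s['ee_rot'])
g=p-[0,0,.0188]; g=p+R.apply([0,0,-.0188]);c=np.array([.540,-.0035,.05])
a=np.hypot(g[1]-c[1],g[0]-c[0]);h=g[2]-c[2];print('grasp',g,a,h)
u=np.array([g[0]-c[0],g[1]-c[1],0])/a
wp=[]
for f in np.radians(np.linspace(0,92,24)):
    q=c+u*(a*np.cos(f)-h*np.sin(f))+np.array([0,0,a*np.sin(f)+h*np.cos(f)]); wp.append((q-g+p,R))
rows(wp)
E
```

```text
t: 5.2
eef_pos: [0.5379, 0.0894, 0.0387]
ee_rot: [-3.141, 0.0, -1.528]
force: [0.6, -0.4, -0.8]
width: 0.0874
gripper_force: 0.0
t: 6.45
eef_pos: [0.5379, 0.0894, 0.0385]
ee_rot: [3.142, -0.0, -1.529]
force: [-0.2, -0.1, -0.6]
width: 0.0496
gripper_force: 5.0
[0.538 0.089 0.039] [-0.198 -0.104 -0.61 ] 0.049561316444075465 4.999912306666374
grasp [0.538 0.089 0.057] 0.09292681162629418 0.0073356202302772705
{"dx":0.0,"dy":0.0,"dz":0.0,"wx":0.0,"wy":0.0,"wz":0.0}
{"dx":0.1,"dy":0.0,"dz":-0.6,"wx":0.0,"wy":0.0,"wz":0.0}
{"dx":0.2,"dy":0.0,"dz":-1.3,"wx":0.0,"wy":0.0,"wz":0.0}
{"dx":0.4,"dy":0.0,"dz":-1.9,"wx":0.0,"wy":0.0,"wz":0.0}
{"dx":0.6,"dy":0.0,"dz":-2.5,"wx":0.0,"wy":0.0,"wz":0.0}
{"dx":0.8,"dy":0.0,"dz":-3.1,"wx":0.0,"wy":0.0,"wz":0.0}
{"dx":1.1,"dy":0.0,"dz":-3.7,"wx":0.0,"wy":0.0,"wz":0.0}
{"dx":1.4,"dy":0.0,"dz":-4.3,"wx":0.0,"wy":0.0,"wz":0.0}
{"dx":1.8,"dy":0.0,"dz":-4.8,"wx":0.0,"wy":0.0,"wz":0.0}
{"dx":2.2,"dy":0.0,"dz":-5.3,"wx":0.0,"wy":0.0,"wz":0.0}
{"dx":2.6,"dy":0.1,"dz":-5.8,"wx":0.0,"wy":0.0,"wz":0.0}
{"dx":3.1,"dy":0.1,"dz":-6.2,"wx":0.0,"wy":0.0,"wz":0.0}
{"dx":3.6,"dy":0.1,"dz":-6.7,"wx":0.0,"wy":0.0,"wz":0.0}
{"dx":4.1,"dy":0.1,"dz":-7.0,"wx":0.0,"wy":0.0,"wz":0.0}
{"dx":4.7,"dy":0.1,"dz":-7.4,"wx":0.0,"wy":0.0,"wz":0.0}
{"dx":5.3,"dy":0.1,"dz":-7.7,"wx":0.0,"wy":0.0,"wz":0.0}
{"dx":5.9,"dy":0.1,"dz":-7.9,"wx":0.0,"wy":0.0,"wz":0.0}
{"dx":6.5,"dy":0.1,"dz":-8.2,"wx":0.0,"wy":0.0,"wz":0.0}
{"dx":7.1,"dy":0.1,"dz":-8.3,"wx":0.0,"wy":0.0,"wz":0.0}
{"dx":7.8,"dy":0.1,"dz":-8.5,"wx":0.0,"wy":0.0,"wz":0.0}
{"dx":8.4,"dy":0.2,"dz":-8.5,"wx":0.0,"wy":0.0,"wz":0.0}
{"dx":9.0,"dy":0.2,"dz":-8.6,"wx":0.0,"wy":0.0,"wz":0.0}
{"dx":9.7,"dy":0.2,"dz":-8.6,"wx":0.0,"wy":0.0,"wz":0.0}
{"dx":10.3,"dy":0.2,"dz":-8.5,"wx":0.0,"wy":0.0,"wz":0.0}
```

```bash
python3 -m crank '[{"dx":0.1,"dy":0,"dz":-0.6,"wx":0,"wy":0,"wz":0},{"dx":0.2,"dy":0,"dz":-1.3,"wx":0,"wy":0,"wz":0},{"dx":0.4,"dy":0,"dz":-1.9,"wx":0,"wy":0,"wz":0},{"dx":0.6,"dy":0,"dz":-2.5,"wx":0,"wy":0,"wz":0},{"dx":0.8,"dy":0,"dz":-3.1,"wx":0,"wy":0,"wz":0},{"dx":1.1,"dy":0,"dz":-3.7,"wx":0,"wy":0,"wz":0},{"dx":1.4,"dy":0,"dz":-4.3,"wx":0,"wy":0,"wz":0},{"dx":1.8,"dy":0,"dz":-4.8,"wx":0,"wy":0,"wz":0},{"dx":2.2,"dy":0,"dz":-5.3,"wx":0,"wy":0,"wz":0},{"dx":2.2,"dy":0,"dz":-5.3,"wx":0,"wy":0,"wz":0}]'
python3 - <<'E'
from h import *
import cv2
cv2.imwrite('pics/s2.png',arm.grab_frame('side')[80:320,200:500,::-1])
for n in['heatsink','long_end']: print(n,[(np.round(x['centre'],4),round(x['confidence'],2)) for x in arm.mark_of('side',n)[:2]])
E
```

```text
t: 7.7
eef_pos: [0.539, 0.0672, 0.092]
ee_rot: [-3.141, 0.0, -1.529]
force: [0.5, 1.2, 0.8]
width: 0.0497
gripper_force: 5.0
heatsink [(array([ 0.542, -0.002,  0.043]), 0.59)]
long_end []
```

View pics/s2.png

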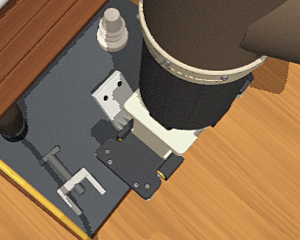

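The crop shows the short leg near (105,90) leaning back, so the part is turning about its corner, which is still at (0.542, -0.002). I continue the arc.

```bash
python3 -m crank '[{"dx":0.4,"dy":0,"dz":-0.5,"wx":0,"wy":0,"wz":0},{"dx":0.9,"dy":0,"dz":-0.9,"wx":0,"wy":0,"wz":0},{"dx":1.4,"dy":0,"dz":-1.4,"wx":0,"wy":0,"wz":0},{"dx":1.9,"dy":0,"dz":-1.7,"wx":0,"wy":0,"wz":0},{"dx":2.5,"dy":0,"dz":-2.1,"wx":0,"wy":0,"wz":0},{"dx":3.1,"dy":0,"dz":-2.4,"wx":0,"wy":0,"wz":0},{"dx":3.7,"dy":0,"dz":-2.6,"wx":0,"wy":0,"wz":0},{"dx":4.3,"dy":0.1,"dz":-2.9,"wx":0,"wy":0,"wz":0},{"dx":4.9,"dy":0.1,"dz":-3.0,"wx":0,"wy":0,"wz":0},{"dx":5.6,"dy":0.1,"dz":-3.2,"wx":0,"wy":0,"wz":0}]'
python3 -m crank '[{"dx":0.6,"dy":0,"dz":0,"wx":0,"wy":0,"wz":0},{"dx":1.2,"dy":0,"dz":-0.1,"wx":0,"wy":0,"wz":0},{"dx":1.6,"dy":0,"dz":-0.1,"wx":0,"wy":0,"wz":0},{"dx":2.0,"dy":0,"dz":-0.1,"wx":0,"wy":0,"wz":0},{"dx":2.3,"dy":0,"dz":0,"wx":0,"wy":0,"wz":0},{"dx":2.5,"dy":0,"dz":0,"wx":0,"wy":0,"wz":0},{"dx":2.5,"dy":0,"dz":0,"wx":0,"wy":0,"wz":0},{"dx":2.5,"dy":0,"dz":0,"wx":0,"wy":0,"wz":0},{"dx":2.5,"dy":0,"dz":0,"wx":0,"wy":0,"wz":0},{"dx":2.5,"dy":0,"dz":0,"wx":0,"wy":0,"wz":0}]'
python3 - <<'E'
from h import *
import cv2
cv2.imwrite('pics/s3.png',arm.grab_frame('side')[80:320,200:500,::-1])
for n in['heatsink','long_end']: print(n,[(np.round(x['centre'],4),round(x['confidence'],2)) for x in arm.mark_of('side',n)[:2]])
E
```

```text
t: 9.1
eef_pos: [0.5401, 0.011, 0.1236]
ee_rot: [3.141, -0.0, -1.528]
force: [0.5, 0.2, -1.4]
width: 0.05
gripper_force: 5.0
t: 10.35
eef_pos: [0.5415, -0.0135, 0.1237]
ee_rot: [-3.141, -0.0, -1.528]
force: [0.7, 0.3, 4.7]
width: 0.0499
gripper_force: 5.0
heatsink [(array([ 0.54 , -0.005,  0.043]), 0.48), (array([ 0.67 , -0.11 ,  0.051]), 0.3)]
long_end [(array([ 0.541, -0.013,  0.158]), 0.45)]
```

View pics/s3.png

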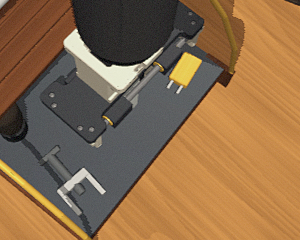

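The gripper now hides the heatsink. The marks put the corner near (0.54, -0.005) and the end straight above at z 0.158, so it stands upright. I open and rise.

```bash
python3 -m crank '[{"dx":0,"dy":0,"dz":0,"wx":0,"wy":0,"wz":0},{"dx":0,"dy":0,"dz":0,"wx":0,"wy":0,"wz":0},{"dx":0,"dy":0,"dz":0,"wx":0,"wy":0,"wz":0},{"dx":0,"dy":0,"dz":0,"wx":0,"wy":0,"wz":0},{"dx":0,"dy":0,"dz":0,"wx":0,"wy":0,"wz":0},{"dx":0,"dy":0,"dz":-1,"wx":0,"wy":0,"wz":0},{"dx":0,"dy":0,"dz":-4,"wx":0,"wy":0,"wz":0},{"dx":0,"dy":0,"dz":-10,"wx":0,"wy":0,"wz":0},{"dx":0,"dy":0,"dz":-16,"wx":0,"wy":0,"wz":0},{"dx":0,"dy":0,"dz":-22,"wx":0,"wy":0,"wz":0}]' 8.7
python3 - <<'E'
from h import *
import cv2
print(arm.get_state()['q'])
im=arm.grab_frame('side')
cv2.imwrite('pics/s4.png',im[:,100:500,::-1])
for n in['heatsink','long_end','handle']: print(n,[(np.round(x['centre'],4),round(x['confidence'],2)) for x in arm.mark_of('side',n)[:2]])
arm.grab_frame('top')
for n in['heatsink','long_end','handle']: print(n,[(np.round(x['centre'],4),round(x['confidence'],2)) for x in arm.mark_of('top',n)[:2]])
E
```

```text
t: 11.75
eef_pos: [0.5408, -0.0137, 0.3466]
ee_rot: [-3.14, 0.0, -1.528]
force: [1.9, 0.0, -0.6]
width: 0.0871
gripper_force: 0.0
[ 0.337  0.079 -0.081  0.    -1.41  -0.295]
heatsink [(array([ 0.54 , -0.007,  0.044]), 0.61)]
long_end [(array([ 0.541, -0.015,  0.158]), 0.9)]
handle []
heatsink []
long_end []
handle []
```

View pics/s4.png

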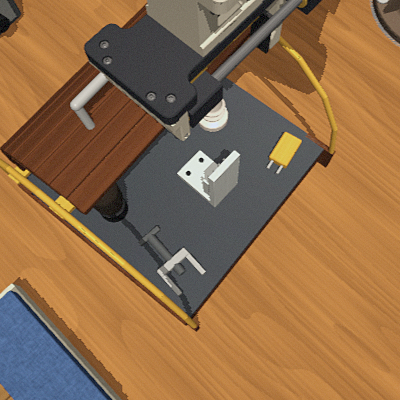

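The picture shows the heatsink standing on its short leg, plate upright around (222,178), other parts undisturbed. Next is the handle.

```bash
cat >> h.py <<'E'
from scipy.spatial.transform import Slerp
PIV=np.array([.561,-.1005,.05]);CY=.09
X=np.array([np.cos(CY),np.sin(CY),0]);Y=np.array([-np.sin(CY),np.cos(CY),0]);Z=np.array([0,0,1.])
def hp(phi,beta,r=.22,depth=.016,piv=None):
    """TCP pose with the bar centre (radius r, angle phi) lying `depth` behind the TCP, tool axis at beta"""
    f,b=np.radians([phi,beta]);piv=PIV if piv is None else piv
    tz=-(np.cos(b)*Y+np.sin(b)*Z);ty=np.cross(tz,X)
    return piv+r*(np.cos(f)*Y+np.sin(f)*Z)+depth*tz,Ro.from_matrix(np.c_[X,ty,tz])
def now():
    s=arm.get_state();return np.array(s['eef_pos']),Ro.from_euler('xyz',s['ee_rot'])
E
python3 - <<'E'
from h import *
p,R=now();t,Rt=hp(102.3,102.3,depth=-.065);print(t)
S=Slerp([0,1],Ro.concatenate([R,Rt]))
rows([(p+(t-p)*k,S(k)) for k in np.linspace(.1,1,10)])
E
```

```text
[ 0.566 -0.161  0.328]
{"dx":1.5,"dy":-0.2,"dz":0.1,"wx":1.0,"wy":-1.0,"wz":-9.2}
{"dx":3.0,"dy":-0.4,"dz":0.3,"wx":1.9,"wy":-2.0,"wz":-18.5}
{"dx":4.4,"dy":-0.6,"dz":0.4,"wx":2.9,"wy":-3.0,"wz":-27.7}
{"dx":5.9,"dy":-0.8,"dz":0.6,"wx":3.8,"wy":-3.9,"wz":-36.9}
{"dx":7.4,"dy":-1.0,"dz":0.7,"wx":4.8,"wy":-4.9,"wz":-46.2}
{"dx":8.9,"dy":-1.2,"dz":0.8,"wx":5.8,"wy":-5.9,"wz":-55.4}
{"dx":10.4,"dy":-1.4,"dz":1.0,"wx":6.7,"wy":-6.9,"wz":-64.6}
{"dx":11.9,"dy":-1.6,"dz":1.1,"wx":7.7,"wy":-7.9,"wz":-73.9}
{"dx":13.3,"dy":-1.8,"dz":1.3,"wx":8.6,"wy":-8.9,"wz":-83.1}
{"dx":14.8,"dy":-2.0,"dz":1.4,"wx":9.6,"wy":-9.9,"wz":-92.4}
```

```bash
python3 -m crank '[{"dx":1.5,"dy":-0.2,"dz":0,"wx":1,"wy":-1,"wz":-9.2},{"dx":3,"dy":-0.4,"dz":0,"wx":1.9,"wy":-2,"wz":-18.5},{"dx":4.4,"dy":-0.6,"dz":0,"wx":2.9,"wy":-3,"wz":-27.7},{"dx":5.9,"dy":-0.8,"dz":0,"wx":3.8,"wy":-3.9,"wz":-36.9},{"dx":7.4,"dy":-1,"dz":0,"wx":4.8,"wy":-4.9,"wz":-46.2},{"dx":8.9,"dy":-1.2,"dz":0,"wx":5.8,"wy":-5.9,"wz":-55.4},{"dx":10.4,"dy":-1.4,"dz":0,"wx":6.7,"wy":-6.9,"wz":-64.6},{"dx":11.9,"dy":-1.6,"dz":0.5,"wx":7.7,"wy":-7.9,"wz":-73.9},{"dx":13.3,"dy":-1.8,"dz":1,"wx":8.6,"wy":-8.9,"wz":-83.1},{"dx":14.8,"dy":-2,"dz":1.4,"wx":9.6,"wy":-9.9,"wz":-92.4}]'
python3 - <<'E'
from h import *
import cv2
print(arm.get_state()['q'])
im=arm.grab_frame('wrist')
cv2.imwrite('pics/w5.png',im[:,:,::-1])
for n in['handle','pivot']: print(n,[(np.round(x['centre'],4),round(x['confidence'],2)) for x in arm.mark_of('wrist',n)[:2]])
im=arm.grab_frame('side')
for n in['handle','pivot']: print(n,[(np.round(x['centre'],4),round(x['confidence'],2)) for x in arm.mark_of('side',n)[:2]])
rows([hp(102.3,102.3,depth=-.065),hp(102.3,102.3)])
E
```

```text
t: 13.4
eef_pos: [0.5671, -0.161, 0.3281]
ee_rot: [-2.925, -0.0, 0.096]
force: [-0.0, 0.4, -0.3]
width: 0.0869
gripper_force: 0.0
[-0.093  0.231  0.13  -0.213 -1.512  1.777]
handle [(array([ 0.569, -0.149,  0.265]), 0.85)]
pivot []
handle [(array([ 0.568, -0.146,  0.266]), 0.86), (array([0.43 , 0.006, 0.052]), 0.74)]
pivot [(array([ 0.562, -0.103,  0.048]), 0.93)]
{"dx":-0.1,"dy":0.1,"dz":0.1,"wx":-0.0,"wy":-0.1,"wz":-0.0}
{"dx":-0.1,"dy":0.1,"dz":8.2,"wx":-0.0,"wy":-0.1,"wz":-0.0}
```

View pics/w5.png

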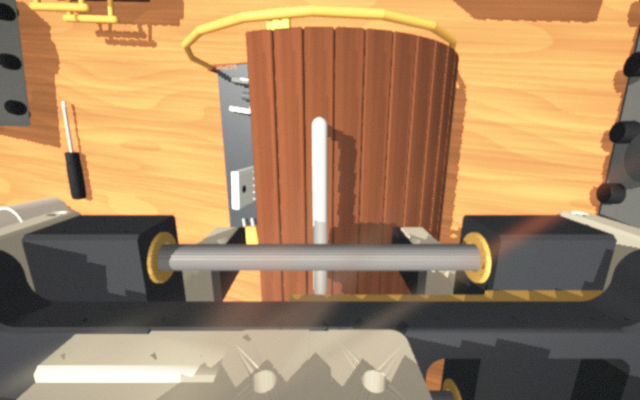

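The wrist picture shows the bar at column 320, midway between the fingers and parallel to their faces. I descend and grip.

```bash
python3 -m crank '[{"dx":0,"dy":0,"dz":3,"wx":0,"wy":0,"wz":0},{"dx":0,"dy":0.1,"dz":5,"wx":0,"wy":0,"wz":0},{"dx":0,"dy":0.1,"dz":6.5,"wx":0,"wy":0,"wz":0},{"dx":0,"dy":0.1,"dz":7.5,"wx":0,"wy":0,"wz":0},{"dx":0,"dy":0.1,"dz":8,"wx":0,"wy":0,"wz":0},{"dx":0,"dy":0.1,"dz":8.1,"wx":0,"wy":0,"wz":0},{"dx":0,"dy":0.1,"dz":8.1,"wx":0,"wy":0,"wz":0},{"dx":0,"dy":0.1,"dz":8.1,"wx":0,"wy":0,"wz":0},{"dx":0,"dy":0.1,"dz":8.1,"wx":0,"wy":0,"wz":0},{"dx":0,"dy":0.1,"dz":8.1,"wx":0,"wy":0,"wz":0}]'
python3 -m crank '[{"dx":0,"dy":0,"dz":0,"wx":0,"wy":0,"wz":0},{"dx":0,"dy":0,"dz":0,"wx":0,"wy":0,"wz":0},{"dx":0,"dy":0,"dz":0,"wx":0,"wy":0,"wz":0},{"dx":0,"dy":0,"dz":0,"wx":0,"wy":0,"wz":0},{"dx":0,"dy":0,"dz":0,"wx":0,"wy":0,"wz":0},{"dx":0,"dy":0,"dz":0,"wx":0,"wy":0,"wz":0},{"dx":0,"dy":0,"dz":0,"wx":0,"wy":0,"wz":0},{"dx":0,"dy":0,"dz":0,"wx":0,"wy":0,"wz":0},{"dx":0,"dy":0,"dz":0,"wx":0,"wy":0,"wz":0},{"dx":0,"dy":0,"dz":0,"wx":0,"wy":0,"wz":0}]' 0.5 20
python3 - <<'E'
from h import *
p,R=now();print(arm.get_state()['width'])
g=p-.016*R.apply([0,0,1]);v=g-PIV;print('bar angle,r',np.degrees(np.arctan2(v[2],v@Y)),np.hypot(v[2],v@Y),v@X)
t,_=hp(102.3,102.3);off=p-t;print(off)
ph=np.linspace(102.3,14.3,19)[1:]
be=102.3+(ph-102.3)*(102.3-40)/88
rows([(hp(a,b)[0]+off*(0.5),hp(a,b)[1]) for a,b in zip(ph,be)])
print(arm.get_state()['q'])
E
```

```text
t: 14.95
eef_pos: [0.5662, -0.1443, 0.2503]
ee_rot: [-2.926, -0.002, 0.091]
force: [0.2, -0.1, -0.7]
width: 0.087
gripper_force: 0.0
t: 16.2
eef_pos: [0.5662, -0.1444, 0.2502]
ee_rot: [-2.926, -0.002, 0.091]
force: [0.7, -0.1, -0.5]
width: 0.0111
gripper_force: 20.0
0.011133153189516246
bar angle,r 102.43957830874596 0.22104055442315845 0.0011857521085506086
[ 0.001 -0.001  0.001]
{"dx":-0.1,"dy":-1.8,"dz":0.1,"wx":-3.5,"wy":-0.1,"wz":0.1}
{"dx":-0.1,"dy":-3.6,"dz":0.4,"wx":-6.9,"wy":-0.1,"wz":0.1}
{"dx":-0.1,"dy":-5.3,"dz":0.7,"wx":-10.4,"wy":-0.1,"wz":0.1}
{"dx":-0.1,"dy":-7.0,"dz":1.3,"wx":-13.9,"wy":-0.1,"wz":0.1}
{"dx":-0.1,"dy":-8.7,"dz":2.0,"wx":-17.3,"wy":-0.1,"wz":0.1}
{"dx":-0.1,"dy":-10.2,"dz":2.8,"wx":-20.8,"wy":-0.1,"wz":0.1}
{"dx":-0.1,"dy":-11.7,"dz":3.7,"wx":-24.3,"wy":-0.1,"wz":0.1}
{"dx":-0.1,"dy":-13.2,"dz":4.8,"wx":-27.7,"wy":-0.1,"wz":0.0}
{"dx":-0.1,"dy":-14.5,"dz":6.0,"wx":-31.2,"wy":-0.1,"wz":0.0}
{"dx":-0.1,"dy":-15.7,"dz":7.3,"wx":-34.6,"wy":-0.1,"wz":0.0}
{"dx":-0.1,"dy":-16.8,"dz":8.7,"wx":-38.1,"wy":-0.1,"wz":0.0}
{"dx":-0.1,"dy":-17.8,"dz":10.2,"wx":-41.6,"wy":-0.1,"wz":0.0}
{"dx":-0.1,"dy":-18.6,"dz":11.8,"wx":-45.0,"wy":-0.1,"wz":0.0}
{"dx":-0.1,"dy":-19.3,"dz":13.4,"wx":-48.5,"wy":-0.1,"wz":0.0}
{"dx":-0.1,"dy":-19.8,"dz":15.1,"wx":-51.9,"wy":-0.1,"wz":0.0}
{"dx":-0.1,"dy":-20.2,"dz":16.9,"wx":-55.4,"wy":-0.1,"wz":0.0}
{"dx":-0.1,"dy":-20.5,"dz":18.7,"wx":-58.9,"wy":-0.1,"wz":0.0}
{"dx":-0.1,"dy":-20.6,"dz":20.4,"wx":-62.3,"wy":-0.1,"wz":0.0}
[-0.065  0.252 -0.014 -0.219 -1.342  1.78 ]
```

```bash
python3 -m crank '[{"dx":-0.1,"dy":-1.8,"dz":0.1,"wx":-3.5,"wy":0,"wz":0},{"dx":-0.1,"dy":-3.6,"dz":0.4,"wx":-6.9,"wy":0,"wz":0},{"dx":-0.1,"dy":-5.3,"dz":0.7,"wx":-10.4,"wy":0,"wz":0},{"dx":-0.1,"dy":-7,"dz":1.3,"wx":-13.9,"wy":0,"wz":0},{"dx":-0.1,"dy":-8.7,"dz":2,"wx":-17.3,"wy":0,"wz":0},{"dx":-0.1,"dy":-10.2,"dz":2.8,"wx":-20.8,"wy":0,"wz":0},{"dx":-0.1,"dy":-11.7,"dz":3.7,"wx":-24.3,"wy":0,"wz":0},{"dx":-0.1,"dy":-13.2,"dz":4.8,"wx":-27.7,"wy":0,"wz":0},{"dx":-0.1,"dy":-14.5,"dz":6,"wx":-31.2,"wy":0,"wz":0},{"dx":-0.1,"dy":-14.5,"dz":6,"wx":-31.2,"wy":0,"wz":0}]'
python3 - <<'E'
from h import *
p,R=now();print(arm.get_state()['width'])
g=p-.016*R.apply([0,0,1]);v=g-PIV;a0=np.degrees(np.arctan2(v[2],v@Y));print('bar angle,r',a0,np.hypot(v[2],v@Y),v@X)
z=R.apply([0,0,1]);b0=np.degrees(np.arctan2(-z[2],-z@Y));print(b0)
t,_=hp(a0,b0);off=p-t
ph=np.linspace(a0,13.5,11)[1:];be=np.linspace(b0,40,11)[1:]
rows([(hp(a,b)[0]+off,hp(a,b)[1]) for a,b in zip(ph,be)])
print(arm.get_state()['q'])
E
```

```text
t: 17.45
eef_pos: [0.5506, 0.0111, 0.2219]
ee_rot: [2.811, -0.0, 0.093]
force: [-2.9, 3.5, 0.7]
width: 0.0112
gripper_force: 20.0
0.011197830043509912
bar angle,r 57.91037016442365 0.22072710237072557 -0.00035133494329938307
71.08038029568246
{"dx":0.0,"dy":-1.6,"dz":0.5,"wx":-3.1,"wy":-0.1,"wz":0.2}
{"dx":0.0,"dy":-3.1,"dz":1.0,"wx":-6.2,"wy":-0.1,"wz":0.2}
{"dx":0.0,"dy":-4.5,"dz":1.7,"wx":-9.3,"wy":-0.1,"wz":0.2}
{"dx":0.0,"dy":-6.0,"dz":2.5,"wx":-12.4,"wy":-0.1,"wz":0.2}
{"dx":0.0,"dy":-7.3,"dz":3.4,"wx":-15.5,"wy":-0.1,"wz":0.2}
{"dx":0.0,"dy":-8.6,"dz":4.4,"wx":-18.6,"wy":-0.1,"wz":0.2}
{"dx":0.0,"dy":-9.7,"dz":5.6,"wx":-21.8,"wy":-0.1,"wz":0.2}
{"dx":0.0,"dy":-10.8,"dz":6.8,"wx":-24.9,"wy":-0.1,"wz":0.2}
{"dx":0.0,"dy":-11.8,"dz":8.0,"wx":-28.0,"wy":-0.1,"wz":0.2}
{"dx":0.0,"dy":-12.7,"dz":9.4,"wx":-31.1,"wy":-0.1,"wz":0.2}
[ 0.576  0.18  -0.419  0.32  -1.15   0.93 ]
```

Tracking is clean, with only 3–4 N on the tool and the bar's radius constant. I finish the arc.

```bash
python3 -m crank '[{"dx":0,"dy":-1.6,"dz":0.5,"wx":-3.1,"wy":0,"wz":0},{"dx":0,"dy":-3.1,"dz":1,"wx":-6.2,"wy":0,"wz":0},{"dx":0,"dy":-4.5,"dz":1.7,"wx":-9.3,"wy":0,"wz":0},{"dx":0,"dy":-6,"dz":2.5,"wx":-12.4,"wy":0,"wz":0},{"dx":0,"dy":-7.3,"dz":3.4,"wx":-15.5,"wy":0,"wz":0},{"dx":0,"dy":-8.6,"dz":4.4,"wx":-18.6,"wy":0,"wz":0},{"dx":0,"dy":-9.7,"dz":5.6,"wx":-21.8,"wy":0,"wz":0},{"dx":0,"dy":-10.8,"dz":6.8,"wx":-24.9,"wy":0,"wz":0},{"dx":0,"dy":-11.8,"dz":8,"wx":-28,"wy":0,"wz":0},{"dx":0,"dy":-12.5,"dz":9.1,"wx":-30.5,"wy":0,"wz":0}]'
python3 - <<'E'
from h import *
import cv2
p,R=now()
g=p-.016*R.apply([0,0,1]);v=g-PIV;a0=np.degrees(np.arctan2(v[2],v@Y));print('bar angle,r',a0,np.hypot(v[2],v@Y),v@X)
print(arm.get_state()['q'])
cv2.imwrite('pics/s6.png',arm.grab_frame('side')[:,:,::-1])
for n in['handle','pivot','cover']: print(n,[(np.round(x['centre'],4),round(x['confidence'],2)) for x in arm.mark_of('side',n)[:2]])
E
```

```text
t: 18.7
eef_pos: [0.5424, 0.0981, 0.0962]
ee_rot: [2.276, -0.001, 0.091]
force: [-4.7, -4.7, 46.5]
width: 0.0117
gripper_force: 20.2
bar angle,r 14.972727156224044 0.2191348928543427 -0.0006785716231779565
[ 0.889  0.561 -0.547  0.6   -1.227  0.336]
handle [(array([0.54 , 0.111, 0.105]), 0.68)]
pivot []Traceback (most recent call last):
  File "<stdin>", line 7, in <module>
ValueError: it knows: bushing, case, crystal, handle, heatsink, long_end, pivot, puller, tube
```

View pics/s6.png

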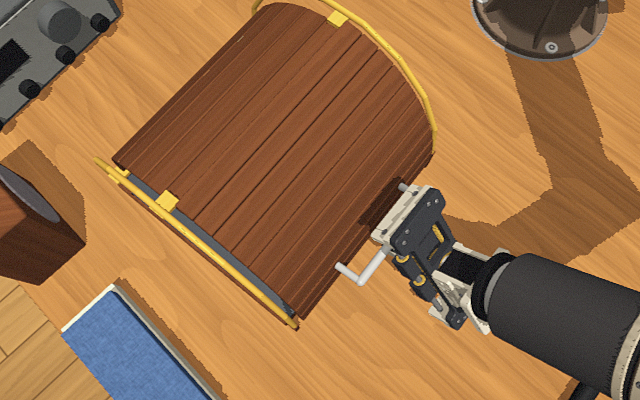

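The picture shows the cover fully down with its handle low at the front (360,270). The 46 N upward is the closed stop: the bar is at 15.0°, which is cover angle 0. I ease off, open and back away.

```bash
python3 -m crank '[{"dx":0,"dy":0.2,"dz":0,"wx":0,"wy":0,"wz":0},{"dx":0,"dy":0.2,"dz":0,"wx":0,"wy":0,"wz":0},{"dx":0,"dy":0.2,"dz":0,"wx":0,"wy":0,"wz":0},{"dx":0,"dy":0.2,"dz":0,"wx":0,"wy":0,"wz":0},{"dx":0,"dy":0.2,"dz":0,"wx":0,"wy":0,"wz":0},{"dx":0,"dy":0.2,"dz":-1,"wx":0,"wy":0,"wz":0},{"dx":0,"dy":0.2,"dz":-3,"wx":0,"wy":0,"wz":0},{"dx":0,"dy":0.2,"dz":-6,"wx":0,"wy":0,"wz":0},{"dx":0,"dy":0.2,"dz":-10,"wx":0,"wy":0,"wz":0},{"dx":0,"dy":0.2,"dz":-14,"wx":0,"wy":0,"wz":0}]' 3.5
python3 - <<'E'
from h import *
import cv2
cv2.imwrite('pics/s7.png',arm.grab_frame('side')[:,:,::-1])
for n in['handle','pivot']: print(n,[(np.round(x['centre'],4),round(x['confidence'],2)) for x in arm.mark_of('side',n)[:2]])
arm.grab_frame('top')
print([(np.round(x['centre'],4),round(x['confidence'],2)) for x in arm.mark_of('top','handle')[:2]])
print('shut:',hp(15,15,depth=0)[0],'at .06:',hp(15+3.4,15,depth=0)[0])
E
```

```text
t: 20.1
eef_pos: [0.5334, 0.2039, 0.19]
ee_rot: [2.28, -0.002, 0.091]
force: [0.0, 0.4, -0.2]
width: 0.0353
gripper_force: 0.0
handle [(array([0.54 , 0.112, 0.105]), 0.85)]
pivot []
[(array([0.535, 0.112, 0.107]), 0.96)]
shut: [0.542 0.111 0.107] at .06: [0.542 0.107 0.119]
```

View pics/s7.png

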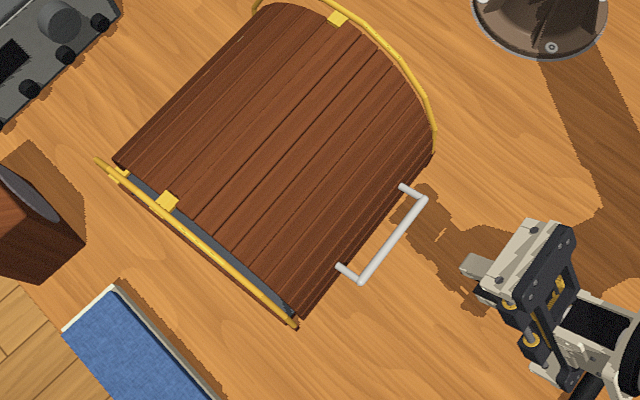

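The cover is shut, with the bar from (345,270) to (425,200) and the handle marks at the shut position. The arm is clear, so I hand in.

```bash
python3 -c "
from station import arm
print(arm.job_done())"
```

```text
the job is handed in; nothing more can be done
None
```

I handed the job in at about 20 s: the heatsink stood on its short leg when last seen, the cover is rolled shut to its stop over it, and the arm is clear; no verdict came back.

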